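Make up the two check-weight sets and close the travel carrier

ROBOT

A 7-joint arm with a two-finger parallel gripper is mounted at the origin on a cart in front of the work surface, level with it; the furniture and walls round the work are solid. World frame = base frame: x ahead of the robot, y to its left, z up, the work surface at z = 0. Lengths are in m, angles in rad, forces in N, time in s.
With the tool pointing down it reaches from about 0.425 to 0.95 m from the base axis. Payload 4.7 kg.
Tool frame: the origin (TCP) lies between the finger pads; the fingertips stand 25 mm ahead of it and the grasp point (between the pads) lies 6 mm ahead of it; z points along the fingers, y is the line along which they close (so a half turn about z gives the same grasp; the last joint's range is limited). The gripper opens to 85 mm and grips with 20 to 120 N. Pads are 22 mm wide; open, the fingers measure 114 mm over their backs; the gripper's body (76 mm by 85 mm) begins 54 mm behind the grasp point. The pads swing forward as they close: fully open they stand 13 mm farther back than shut.
Start: joints at [-1.249, 0.469, -0.049, 1.532, 0.024, 1.141, -0.082], TCP at [0.232, 0.634, 0.256] pointing down, gripper open.
Joint ranges: [-2.59, 2.59], [-0.33, 1.99], [-1.39, 1.29], [0.1, 2.45], [-1.04, 4.18], [0.21, 1.99], [-2.66, 2.66]. Speed limits (rad/s): [2.57, 2.57, 3.14, 3.14, 3.14, 3.14, 3.14].

INTERFACE

Orientations are given as a 3x3 rotation matrix whose columns are the frame's x, y, z axes.
In Python, from rig import * gives the robot as it stands. Calls block until the motion is done:
- movep(position, orientation): joint-space move of the TCP to a pose.
- move_l(position, attitude=None, feed=0.15, until_force=None): straight line of the TCP; attitude=None keeps the orientation; feed is the mean speed in m/s. With until_force (N) it stops when the force on the tool has changed by that much, and returns True; else False.
- move_joints(angles): joint-space move.
- command_gripper(opening, newtons=None): finger opening in m; newtons is the grip in N (None keeps the last); returns when the fingers have stopped.
- sleep(seconds).
- inverse_kinematics(position, orientation): joint angles nearest the present ones, or None.
- sense(): the state.
- camera(name): name is "side" or "top" or "wrist"; returns (picture, depth): 420x560x3 uint8, red, green, blue; 420x560 float32, m along the optical axis (not along the pixel's ray), 0 where there is no reading.
- camera_params(name): a dict with "K" (3x3 intrinsics, pixels), "position" and "rotation" of the camera in the world; the wrist camera has in their place "tool_from_camera" (4x4, takes a point from camera to tool coordinates, whose origin is the TCP and whose axes are the flange's). Camera axes: x right, y down, z forward; pixel columns grow to the right and rows downward; lengths in m; the calibration is good to about 2 mm. The wrist camera is an equidistant fisheye: a pixel r from the principal point sees the ray r / f radians off the axis. A picture is of the moment at which its call begins: read the wrist's pose just before it. camera_params takes no time and is no camera call.
A pose or a line that the arm cannot do raises Unreachable and nothing moves.
- finish_job(): hands the job in; it is judged then, once.
The state is a dict: "time_s": time; "joint_pos": joint angles; "qd": joint speeds; "joint_efforts": joint torques, N m; "position": TCP position; "tcp_rot": TCP orientation; "wrist_force": force on the tool from outside, world axes, zero at the start; "ft_torque": the same for the moment, N m; "finger_gap": finger opening in m; "gripper_force": force on a finger pad.
Only numpy, scipy, OpenCV 4.12 (cv2) and the standard library are available. Lean on these libraries where they do the work, as an engineer would, in place of code of your own. Each camera call takes 0.05 s, during which the arm holds its last target. There are 200 camera calls.

TASK

Make up the two check-weight sets for today's balance checks from the brass weights on the grey mat (from largest to smallest 500, 200, 100, 50 and 20 g): the 200 g and 100 g weights go into the blue travel carrier, the 500 g and 50 g weights into the white bench tray, each standing upright in the nest sized for it, the heavier of the two in the wider nest. Then close the travel carrier with the dark grey keeper plate, its large hole over the round pin and its small hole over the diamond pin, until it lies flat on both end blocks. Leave the 20 g weight where it stands, and set everything down rather than dropping it.

Things in the scene. Friction and masses are not known exactly. Their poses are not given: they have to be found in the camera images.
- weight_500g: largest brass knob weight, 500 g, 38 mm in diameter, 60 mm tall, standing loose on the mat; origin at the centre of its underside. Upright cylinder to about 37 mm above the underside, narrowing above to a neck and knob: grip the cylinder
- weight_200g: second largest brass knob weight, 200 g, 30 mm in diameter, 46 mm tall, standing loose on the mat; origin at the centre of its underside. Upright cylinder to about 28 mm above the underside, narrowing above to a neck and knob: grip the cylinder
- weight_100g: third largest brass knob weight, 100 g, 24 mm in diameter, 37 mm tall, standing loose on the mat; origin at the centre of its underside. Upright cylinder to about 22 mm above the underside, narrowing above to a neck and knob: grip the cylinder
- weight_50g: second smallest brass knob weight, 50 g, 20 mm in diameter, 30 mm tall, standing loose on the mat; origin at the centre of its underside. Upright cylinder to about 18 mm above the underside, narrowing above to a neck and knob: grip the cylinder
- weight_20g: smallest brass knob weight, 20 g, 14 mm in diameter and 22 mm tall, standing among the others on the mat; origin at the centre of its underside. It belongs to neither set and stays where it is
- mat: thin light grey mat, 130 x 205 x 3 mm, fixed to the worktop, on which the five weights stand at least 60 mm apart between centres; origin at the centre of its underside
- travel_carrier: blue, fixed; 70 (x) x 156 (y) mm; origin at underside centre. Nests on x=0: 44 mm wide, floor z=6, at y=+24 (200 g); 38 mm wide, floor z=12, at y=-27 (100 g); bed z=18, open at both x sides. End blocks from |y|=52 to 78, tops z=60, each with a steel pin at |y|=65, parallel for 7 mm, then tapered to a 3 mm tip at z=77: round, 12 mm, at y=+65 (red dot); diamond, 9 mm across x, at y=-65
- keeper_plate: loose dark grey plate, 70 (x) x 156 (y) mm, at z=6 to 14 over a black foam pad, 0.16 kg; origin at the pad's underside centre. Black bar grip on top: 14 mm wide (x), 66 long (y), z=14 to 36. Holes on x=0: 14 mm at y=+65 (red dot; round pin), 11 mm at y=-65 (diamond pin); not reversible. Starts within 0.8 rad of the carrier's yaw. Closed: axes parallel, origin 54 mm above the carrier's origin
- bench_tray: low white block on a grey base, fixed, 80 (x) x 132 (y) x 12 mm; origin at the centre of its underside, y along its length, z up. Two round felt-lined nests at x=0, floors at z=6 mm: the wide one, 52 mm in diameter, at y=-28 mm for the 500 g weight; the narrow one, 34 mm in diameter, at y=+30 mm for the 50 g weight
There are look-alikes about, which are no part of the job. What is shaped like the weight_200g but pink or purple is not meant.

How it is judged:
By the outcome, as a careful person would: the job done as asked, in the order asked, and still so for the second after the job is handed in, with the robot touching nothing.
It also fails if it takes over 133 s, if anything falls off the work surface, if the arm or the gripper's body presses on something with over 40 N, if the wrist force passes 120 N, or if a joint passes its speed limit or range.

## Working session

There is one attempt and no reset: what is moved stays moved. The work goes in short steps, each a Python script; the robot and the scene stay as the last script left them, time stands still between calls to the robot, and variables do not carry over. Pictures are saved under pics/ and viewed, at most 14 in all, crops included, and the job is handed in when it is done.

```bash
ls; mkdir -p pics
python3 - <<'E'
from rig import *
import cv2,numpy as np
for n in ["top","side"]:
    p,d=camera(n); np.savez(f"pics/{n}0.npz",p=p,d=d); cv2.imwrite(f"pics/{n}0.png",p[:,:,::-1])
    print(n,camera_params(n),d.min(),d.max())
print(camera_params("wrist"));s=sense();print(s)
E
```

```text
pics
top {'K': array([[422.39295776,   0.        , 279.23519165],
       [  0.        , 422.39295776, 206.87618231],
       [  0.        ,   0.        ,   1.        ]]), 'position': array([ 0.39123505, -0.08078806,  1.20258751]), 'rotation': array([[ 0.01707692, -0.99489104,  0.0994997 ],
       [-0.99984305, -0.01746156, -0.00299607],
       [ 0.00471819, -0.09943292, -0.99503308]])} 0.0 2.144251
side {'K': array([[427.9217999 ,   0.        , 281.04876832],
       [  0.        , 427.9217999 , 209.35614333],
       [  0.        ,   0.        ,   1.        ]]), 'position': array([-0.07216545,  0.73843675,  0.47253762]), 'rotation': array([[-0.81760174, -0.22327024,  0.53073326],
       [-0.5757087 ,  0.30207556, -0.75980909],
       [ 0.00932121, -0.92676899, -0.37551613]])} 0.0 2.458267
{'K': array([[325.1922621 ,   0.        , 278.81735452],
       [  0.        , 325.1922621 , 211.95462407],
       [  0.        ,   0.        ,   1.        ]]), 'tool_from_camera': array([[ 3.86737040e-04, -9.49483573e-01, -3.13816499e-01,
         7.97771130e-02],
       [ 9.99999877e-01,  2.69426767
[... 380 characters left out ...]
3e-05, -2.18983506e-03,  1.67746826e-03, -2.49225228e-03,
       -8.66447215e-04,  8.09843872e-07,  8.49551719e-04]), 'joint_efforts': array([ 4.88029873e-04, -5.11515534e+01, -4.71374171e-02, -2.38390553e+01,
        1.07589585e-02,  4.37831812e-03, -1.88460047e-05]), 'position': array([0.23178175, 0.63343649, 0.25535308]), 'tcp_rot': array([[-9.39083378e-01,  3.43688921e-01, -5.79184510e-04],
       [ 3.43689407e-01,  9.39081831e-01, -1.70507799e-03],
       [-4.21147643e-05, -1.80026998e-03, -9.99998379e-01]]), 'wrist_force': array([-0.16512282, -0.00074213, -0.08571992]), 'ft_torque': array([ 0.03676498,  0.01077337, -0.02104708]), 'gripper_force': 0.0, 'finger_gap': 0.08533839686584972}
```

View pics/top0.png

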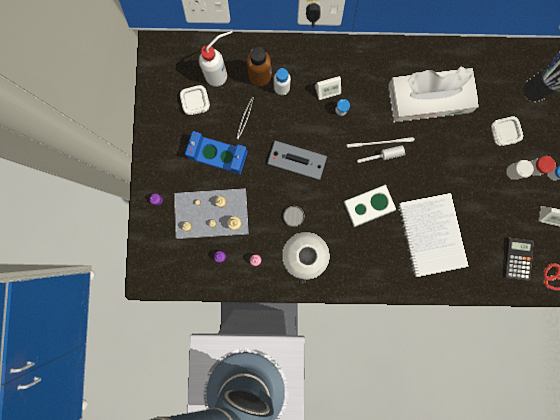

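View pics/side0.png

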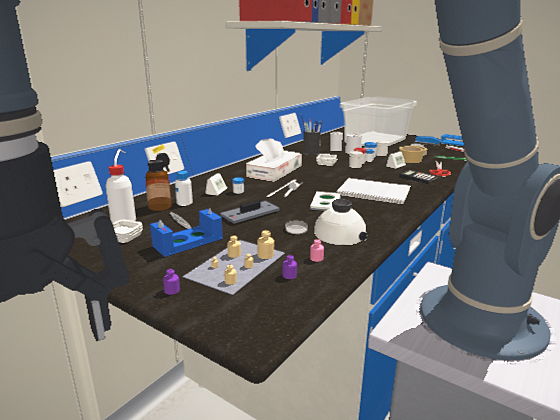

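The top view shows five brass weights on the mat at (198,202), (220,201), (186,226), (212,223) and (234,223). The blue carrier is at (216,153), the plate at (297,159) and the tray at (371,205). What could be mistaken for a brass 200 g: purple (156,199), purple (220,257), pink (256,260), and the other brass weights. By size in the side view, the 500 g is brass (234,223) and the 200 g is brass (220,201).

```bash
cat > h.py <<'E'
from rig import *
import cv2, numpy as np
def ray(name, uv, tcp=None, R=None):
    """world origin and unit directions of pixels"""
    P=camera_params(name); K=P["K"]; uv=np.atleast_2d(np.asarray(uv,float))
    x=(uv[:,0]-K[0,2])/K[0,0]; y=(uv[:,1]-K[1,2])/K[1,1]
    if name=="wrist":
        r=np.hypot(x,y)+1e-12; d=np.c_[np.sin(r)*x/r,np.sin(r)*y/r,np.cos(r)]
        T=P["tool_from_camera"]; return tcp+R@T[:3,3], d@(R@T[:3,:3]).T
    d=np.c_[x,y,np.ones(len(x))]; d/=np.linalg.norm(d,axis=1)[:,None]
    return P["position"], d@P["rotation"].T
def onplane(o,d,z): return o+d*((z-o[2])/d[:,2])[:,None]
def tri(rays):
    """least-squares meeting point of rays [(o,d)]"""
    A=np.zeros((3,3)); b=np.zeros(3)
    for o,d in rays:
        M=np.eye(3)-np.outer(d,d); A+=M; b+=M@o
    return np.linalg.solve(A,b)
def project(name,X,tcp=None,R=None):
    P=camera_params(name);K=P["K"];X=np.atleast_2d(X)
    if name=="wrist":
        T=P["tool_from_camera"]; c=((X-tcp)@R-T[:3,3])@T[:3,:3]
        th=np.arctan2(np.hypot(c[:,0],c[:,1]),c[:,2]); n=np.hypot(c[:,0],c[:,1])+1e-12
        return np.c_[K[0,2]+K[0,0]*th*c[:,0]/n,K[1,2]+K[1,1]*th*c[:,1]/n]
    c=(X-P["position"])@P["rotation"]; return np.c_[K[0,2]+K[0,0]*c[:,0]/c[:,2],K[1,2]+K[1,1]*c[:,1]/c[:,2]]
def blobs(p,lo,hi,amin):
    """centroids/areas/contours of an HSV range"""
    m=cv2.inRange(cv2.cvtColor(p,cv2.COLOR_RGB2HSV),np.array(lo),np.array(hi))
    cs,_=cv2.findContours(m,cv2.RETR_EXTERNAL,cv2.CHAIN_APPROX_NONE); out=[]
    for c in cs:
        a=cv2.contourArea(c)
        if a>=amin:
            M=cv2.moments(c); out.append((M["m10"]/M["m00"],M["m01"]/M["m00"],a,c))
    return sorted(out,key=lambda t:-t[2])
def down(yaw):
    """tool pointing down, tool y (closing line) at yaw from world x"""
    y=np.array([np.cos(yaw),np.sin(yaw),0]); z=np.array([0,0,-1.]); return np.c_[np.cross(y,z),y,z]
def snap(tag,name="wrist"):
    s=sense(); p,d=camera(name); np.savez(f"pics/{tag}.npz",p=p,d=d,t=s["position"],R=s["tcp_rot"]); cv2.imwrite(f"pics/{tag}.png",p[:,:,::-1]); return p,d,s["position"],s["tcp_rot"]
E
python3 - <<'E'
from h import *
f=np.load("pics/top0.npz");p=f["p"];d=f["d"]
for n,lo,hi,a in [("brass",(12,60,110),(32,255,255),10),("blue",(100,150,60),(125,255,255),200),("green",(40,80,20),(95,255,255),20)]:
    for b in blobs(p,lo,hi,a):
        o,r=ray("top",b[:2]); print(n,np.round(b[:3],1),onplane(o,r,.02)[0].round(3))
for uv in [(297,159),(371,205),(212,214),(216,153)]:
    o,r=ray("top",uv);print(uv,onplane(o,r,.015)[0].round(3))
E
```

```text
brass [234.2 222.8 134. ] [0.462 0.041 0.02 ]
brass [220.4 201.5  89.5] [0.522 0.082 0.02 ]
brass [264.9  63.7  72.5] [ 0.928 -0.035  0.02 ]
brass [186.6 226.   61. ] [0.451 0.174 0.02 ]
brass [212.1 223.1  31.5] [0.461 0.103 0.02 ]
brass [197.3 202.1  16.5] [0.519 0.146 0.02 ]
blue [   44.8   348.3 11213. ] [0.112 0.546 0.02 ]
blue [  369.5    15.8 10855.5] [ 1.08  -0.341  0.02 ]
blue [ 215.7  152.7 1469. ] [0.661 0.099 0.02 ]
green [378.6 201.5 187. ] [ 0.53  -0.364  0.02 ]
green [209.3 151.8 124.5] [0.664 0.118 0.02 ]
green [226.3 156.5  94. ] [0.651 0.069 0.02 ]
green [359.8 209.   66.5] [ 0.507 -0.311  0.02 ]
(297, 159) [ 0.648 -0.133  0.015]
(371, 205) [ 0.52  -0.344  0.015]
(212, 214) [0.486 0.105 0.015]
(216, 153) [0.662 0.099 0.015]
```

Run:
```python
from h import *
D=down(np.pi/2)
for i,P in enumerate([(0.47,0.13,0.2),(0.47,0.05,.2),(0.60,0.11,.22),(0.60,0.04,.22),(0.62,-0.09,.2),(.62,-.16,.2),(0.5,-0.30,.2),(0.5,-.37,.2)]):
    movep(np.array(P),D); sleep(.15); snap(f"w{i}")
print(sense()["time_s"],sense()["position"])
a=cv2.imread("pics/w0.png");b=cv2.imread("pics/w2.png");c=cv2.imread("pics/w4.png");e=cv2.imread("pics/w6.png")
cv2.imwrite("pics/m0.png",cv2.resize(np.vstack([np.hstack([a,b]),np.hstack([c,e])]),(800,600),interpolation=cv2.INTER_AREA))
```

```text
7.275 [ 0.50081828 -0.3682182   0.19978442]
```

View pics/m0.png

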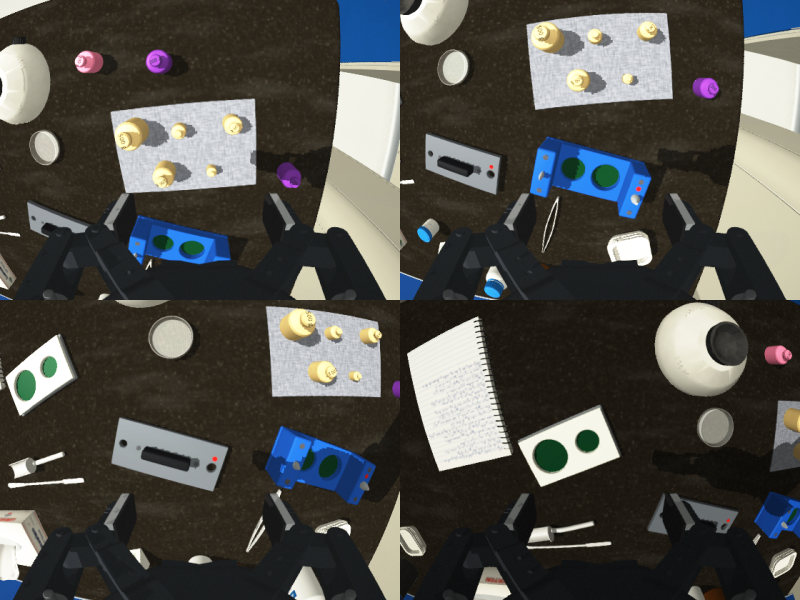

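The wrist mosaic (400 px per view) shows five brass weights on the mat: 500 g at (130,135), 50 g at (180,131), 100 g at (233,125), 200 g at (163,174) and 20 g at (211,171). The purple and pink look-alikes are off the mat at (158,61), (289,176) and (90,61). The carrier is at (590,175) with its red dot on the right. The plate is at (170,453) with its red dot on the right too. The tray is at (569,445), its wide nest on the left.

```bash
cat >> h.py <<'E'
def cloud(d,t,R):
    """world points of every wrist pixel, from depth"""
    v,u=np.mgrid[:420,:560]; uv=np.c_[u.ravel(),v.ravel()]
    o,r=ray("wrist",uv,t,R); T=camera_params("wrist")["tool_from_camera"]
    s=d.ravel()/(r@(R@T[:3,2])); X=o+r*s[:,None]; X[d.ravel()==0]=np.nan; return X.reshape(420,560,3)
def hsv(p,lo,hi): return cv2.inRange(cv2.cvtColor(p,cv2.COLOR_RGB2HSV),np.array(lo),np.array(hi))>0
def weights(p,X):
    """brass on mat: knob-top centre, top height, blob area"""
    m=hsv(p,(12,60,60),(35,255,255))&(X[...,0]>.38)&(X[...,0]<.58)&(X[...,1]>-.02)&(X[...,1]<.24)
    n,l,st,_=cv2.connectedComponentsWithStats(cv2.morphologyEx(m.astype(np.uint8),cv2.MORPH_CLOSE,np.ones((5,5))))
    out=[]
    for k in range(1,n):
        if st[k,4]<60: continue
        P=X[(l==k)]; P=P[np.isfinite(P[:,2])&(P[:,2]<.08)]; zt=np.percentile(P[:,2],98); q=P[P[:,2]>zt-.0025]
        c=(q[:,:2].max(0)+q[:,:2].min(0))/2
        out.append((zt,*q[:,:2].mean(0),*c,st[k,4]))
    return np.array(sorted(out,reverse=True))
E
python3 - <<'E'
from h import *
np.set_printoptions(suppress=True,precision=4)
def rect(q):
    (c,s,a)=cv2.minAreaRect((q*1000).astype(np.float32)); return np.round(c,1),np.round(s,1),round(a,1)
for i in range(8):
    f=np.load(f"pics/w{i}.npz");p=f["p"];X=cloud(f["d"],f["t"],f["R"]);print("view",i)
    if i<4: print(weights(p,X)); 
    z=X[...,2]
    blue=hsv(p,(100,120,50),(125,255,255))&(abs(X[...,0]-.66)<.12)&(abs(X[...,1]-.1)<.12)
    q=X[blue&(z>.056)&(z<.064)]
    if i in(2,3,4,5):
        for k in (1,0):
            s=q[(q[:,1]>.1)==k]
            if len(s)>30:print("block",k,len(s),np.median(s[:,2]),rect(s[:,:2]))
        q=X[blue&(z>.014)&(z<.022)]; print("bed z",np.median(q[:,2]))
    b=(np.abs(X[...,0]-.648)<.1)&(np.abs(X[...,1]+.133)<.11)
    if i>=2:
        q=X[b&(z>.030)&(z<.040)]; 
        if len(q)>50:print("bar",len(q),np.median(q[:,2]),rect(q[:,:2]))
        m=(b&(z>.011)&(z<.0175)).astype(np.uint8); n,l,st,_=cv2.connectedComponentsWithStats(m);k=1+np.argmax(st[1:,4]); q=X[l==k]
        print("plate",len(q),np.median(q[:,2]),rect(q[:,:2]))
    if i>=4:
        w=(hsv(p,(0,0,120),(179,60,255))&(np.abs(X[...,0]-.52)<.09)&(np.abs(X[...,1]+.344)<.1)&(z>.009)&(z<.016)).astype(np.uint8)
        n,l,st,_=cv2.connectedComponentsWithStats(w);k=1+np.argmax(st[1:,4]); q=X[l==k]; print("tray",len(q),np.median(q[:,2]),rect(q[:,:2]))
        g=hsv(p,(40,80,20),(95,255,255))&(np.abs(X[...,0]-.52)<.09)&(np.abs(X[...,1]+.344)<.1)
        for s in (X[g&(X[...,1]<-.34)],X[g&(X[...,1]>-.335)]): print(" nest",len(s),np.median(s,axis=0))
    red=hsv(p,(0,150,100),(6,255,255))
    for k in (0,1):
        s=X[red&(np.abs(X[...,0]-.65)<.1)&((X[...,1]>0.02)&(X[...,1]<.25) if k else (X[...,1]<.0)&(X[...,1]>-.25))]
        if len(s):print("red",k,len(s),np.median(s,axis=0))
E
```

```text
view 0
[[   0.0644    0.4614    0.0404    0.4616    0.0402 1412.    ]
 [   0.0506    0.5208    0.0817    0.5215    0.0815  787.    ]
 [   0.0416    0.4512    0.1742    0.4511    0.1744  491.    ]
 [   0.0336    0.4615    0.1043    0.4609    0.1035  305.    ]
 [   0.0274    0.5191    0.1475    0.519     0.1476  200.    ]
 [   0.0025    0.5754    0.1239    0.5738    0.1248   97.    ]
 [   0.0023    0.4034    0.2118    0.4015    0.2102  934.    ]
 [   0.0022    0.5591    0.1397    0.5587    0.1387  124.    ]
 [   0.002     0.4147    0.0658    0.4164    0.0654  677.    ]]
view 1
[[   0.0644    0.4613    0.04      0.4619    0.0398 1195.    ]
 [   0.0507    0.5218    0.0816    0.5209    0.0814  741.    ]
 [   0.0416    0.451     0.1736    0.4514    0.1737  503.    ]
 [   0.0339    0.4617    0.1031    0.4612    0.1029  305.    ]
 [   0.0266    0.5193    0.1476    0.5192    0.1474  210.    ]
 [   0.0024    0.5665    0.1308    0.5675    0.1327  197.    ]
 [   0.0022    0.4038    0.21      0.403     0.2101  688.    ]
 [   0.0021    0.4148    0.0639    0.4157    0.0657  662.    ]
 [   0.002    
[... 3302 characters left out ...]
664  0.0152]
red 1 10 [0.6632 0.1621 0.0609]
view 6
plate 1576 0.015017693178678099 (array([ 640.7, -116.1]), array([127.8,  50.2]), 73.7)
tray 6100 0.012843339553183897 (array([ 520.7, -342.2]), array([ 74.8, 126.5]), 22.9)
 nest 1622 [ 0.5316 -0.3677  0.0074]
 nest 737 [ 0.509  -0.3144  0.0073]
red 0 15 [ 0.6513 -0.0661  0.015 ]
view 7
bar 419 0.036433045037711775 (array([ 645.6, -133.4]), array([66.8, 14.3]), 74.8)
plate 2911 0.01494764869650611 (array([ 645.6, -132.3]), array([158.1,  68.6]), 74.1)
tray 6154 0.01278422028987894 (array([ 520.7, -342. ]), array([ 74.7, 126.8]), 23.2)
 nest 1707 [ 0.5312 -0.3679  0.0073]
 nest 712 [ 0.5089 -0.314   0.0074]
red 0 10 [ 0.6517 -0.0658  0.0156]
```

```bash
cat >> h.py <<'E'
UC=np.array([.2713,.9625]); CC=np.array([.6592,.0951])      # carrier y axis, centre
UT=np.array([-.389,.921]); CT=np.array([.5207,-.3420])      # tray
YC=np.arctan2(UC[1],UC[0])-np.pi/2; YT=np.arctan2(UT[1],UT[0])-np.pi/2
W={500:(.4620,.0401,.038),200:(.5220,.0814,.030),100:(.4514,.1737,.024),50:(.4612,.1032,.020)}
JOB={500:(CT-.028*UT,.006,.010,YT),50:(CT+.030*UT,.006,.008,YT),200:(CC+.024*UC,.006,.015,YC),100:(CC-.027*UC,.012,.0085,YC)}
def xyz(xy,z): return np.array([xy[0],xy[1],z])
def flip(xy,yaw):
    """of the two equal grasp yaws, the one with the joints closest to mid-range"""
    best=None
    for k in (-1,0,1):
        R=down(yaw+k*np.pi); q=inverse_kinematics(xyz(xy,.2),R)
        if q is not None and (best is None or abs(q[6])<best[0]): best=(abs(q[6]),R,q)
    return best[1]
def pick(g,F=45):
    x,y,dia=W[g]; h=JOB[g][2]; R=flip((x,y),JOB[g][3]); z=.003+h+.025
    command_gripper(dia+.018); movep(xyz((x,y),z+.08),R); move_l(xyz((x,y),z),feed=.12)
    command_gripper(dia-.006,F); s=sense(); print("gap",s["finger_gap"],"F",s["gripper_force"])
    move_l(xyz((x,y),.19),feed=.2); print("held",sense()["finger_gap"])
def place(g,via=()):
    xy,fl,h,yaw=JOB[g]; R=flip(xy,yaw); z=fl+h+.025
    for v in via: movep(np.array(v),R)
    movep(xyz(xy,.17),R); move_l(xyz(xy,z+.006),feed=.12); hit=move_l(xyz(xy,z-.002),feed=.02,until_force=3)
    s=sense(); print("contact",hit,"z err",s["position"][2]-z,s["wrist_force"])
    command_gripper(W[g][2]+.014); move_l(xyz(xy,.19),feed=.2); print("t",sense()["time_s"])
E
python3 - <<'E'
from h import *
for g in W:
    for xy,yaw in ((W[g][:2],JOB[g][3]),(JOB[g][0],JOB[g][3])):
        for k in (-1,0,1):
            q=inverse_kinematics(xyz(xy,.2),down(yaw+k*np.pi)); print(g,k,None if q is None else np.round(q,2))
a=cv2.imread("pics/w1.png"); u=project("wrist",[[.49,.1,.02]],np.load("pics/w1.npz")["t"],np.load("pics/w1.npz")["R"])[0].astype(int); print(u)
cv2.imwrite("pics/crop1.png",cv2.resize(a[max(0,u[1]-85):u[1]+85,u[0]-120:u[0]+120],None,fx=3,fy=3,interpolation=cv2.INTER_CUBIC))
E
```

```text
500 -1 [-1.1   0.33  1.13  2.12 -0.38  0.91 -2.49]
500 0 [-0.57  0.19  0.45  2.1  -0.11  0.87  0.34]
500 1 [-1.1   0.33  1.13  2.12 -0.38  0.91 -2.49]
500 -1 [-0.16  0.72  1.11  1.71 -0.7   1.17 -1.6 ]
500 0 [ 0.11  0.53  0.62  1.69 -0.35  1.03  1.24]
500 1 [-0.16  0.72  1.11  1.71 -0.7   1.17 -1.6 ]
200 -1 [-0.19  0.29 -0.05  1.94  0.02  0.91  2.61]
200 0 [-0.74  0.33  0.62  1.97 -0.24  0.92 -0.27]
200 1 [-0.19  0.29 -0.05  1.94  0.02  0.91  2.61]
200 -1 [-0.23  0.52 -0.01  1.59  0.01  1.03  2.62]
200 0 [-0.67  0.59  0.66  1.62 -0.4   1.07 -0.18]
200 1 [-0.23  0.52 -0.01  1.59  0.01  1.03  2.62]
100 -1 [-0.32  0.23 -0.16  2.03  0.05  0.88  2.37]
100 0 [-0.84  0.23  0.46  2.06 -0.13  0.88 -0.59]
100 1 [-0.32  0.23 -0.16  2.03  0.05  0.88  2.37]
100 -1 [-0.03  0.49 -0.2   1.63  0.11  1.02  2.6 ]
100 0 [-0.63  0.56  0.67  1.67 -0.39  1.05 -0.11]
100 1 [-0.03  0.49 -0.2   1.63  0.11  1.02  2.6 ]
50 -1 [-1.22  0.35  1.13  2.1  -0.4   0.92 -2.6 ]
50 0 [-0.65  0.21  0.39  2.08 -0.1   0.87  0.2 ]
50 1 [-1.22  0.35  1.13  2.1  -0.4   0.92 -2.6 ]
50 -1 [-0.27  0.63  1.11  1.83 -0.64  1.1  -1.66]
50 0 [ 0.02  0.45  0.62  1.81 -0.31  0.98  1.17]
50 1 [-0.27  0.63  1.11  1.83 -0.64  1.1  -1.66]
[328 213]
```

View pics/crop1.png

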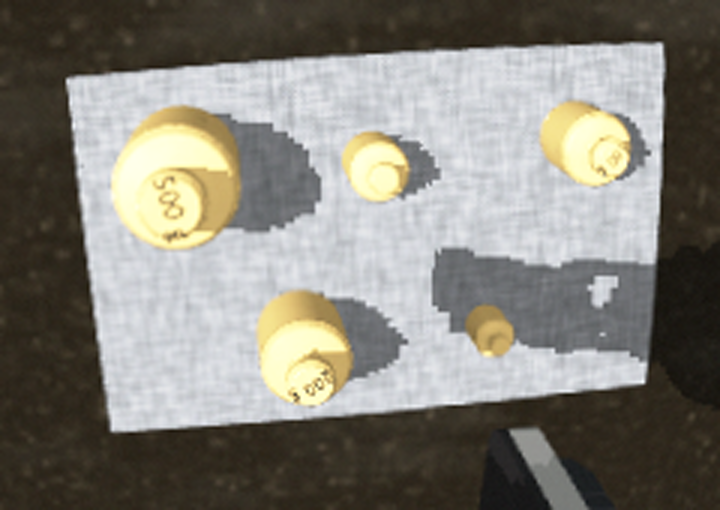

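The crop shows brass "500" at (170,200), "200" at (310,370), and the 100 at (600,150). The smaller ones are the 50 at (380,170) and the 20 at (490,330), so the choice is confirmed. I'll start with the 500 g.

Run:
```python
from h import *
movep(np.array([.52,-.13,.22]),down(YT))
pick(500); place(500,[(.54,-.13,.22)])
snap("a500");
```

```text
gap 0.036375187520348455 F 44.91665241017472
held 0.036308299094323704
contact True z err 0.001033921282938173 [-0.9230293  -0.04762948  4.11043868]
t 16.3833
```

View pics/a500.png

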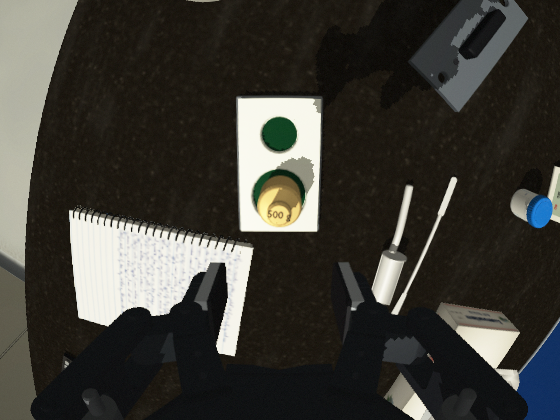

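The picture shows the 500 g standing upright in the wide nest at (280,200), with the narrow nest at (280,134) free. Next: 50 g, 200 g and 100 g.

Run:
```python
from h import *
movep(np.array([.54,-.13,.22]),down(YT))
pick(50,30); place(50,[(.54,-.13,.22)]); movep(np.array([.54,-.13,.22]),down(YC))
pick(200,40); place(200); pick(100,30); place(100)
D=down(np.pi/2)
movep(np.array([.66,.1,.2]),down(YC)); 
movep(np.array([.68,.07,.24]),D); sleep(.1); snap("b1"); p,d,*_=snap("b2","top")
a=cv2.imread("pics/b1.png"); b=cv2.resize(cv2.imread("pics/b2.png")[120:270,140:420],(560,300),interpolation=cv2.INTER_CUBIC)
cv2.imwrite("pics/m1.png",np.vstack([a[:300],b])); print(sense()["time_s"])
```

```text
gap 0.017413865868252637 F 29.43319909478305
held 0.01790948727149017
contact True z err 0.0008831754155137136 [0.44929235 0.55131256 5.27107539]
t 25.275
gap 0.027957939900965366 F 39.51160380325746
held 0.027543146297539553
contact True z err 0.0010207998790227185 [-0.94378895 -0.88870912  5.11465537]
t 32.7083
gap 0.02275190293271179 F 29.506646269146586
held 0.0228966183417096
contact True z err 0.0008189454045145692 [0.10130567 0.00722792 3.55398944]
t 39.4417
41.3417
```

View pics/m1.png

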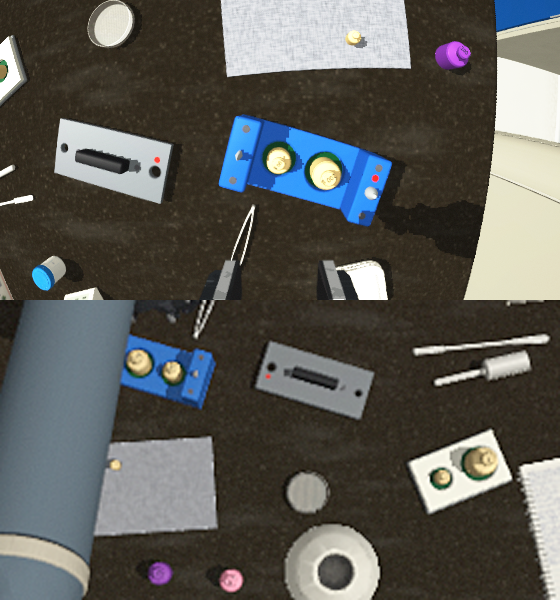

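All four weights stand upright in their nests: carrier nests at (280,160) and (325,172), tray nests at (440,478) and (480,462) in the lower crop. The 20 g is untouched on the mat. Now I'll refine the plate against the carrier from views that show both.

```bash
cat > meas.py <<'E'
from h import *
def rect(q):
    c,s,a=cv2.minAreaRect((q*1000).astype(np.float32)); return np.round(np.r_[c,s,a],1)
def measure(tag):
    f=np.load(f"pics/{tag}.npz");p=f["p"];X=cloud(f["d"],f["t"],f["R"]);z=X[...,2]
    m=hsv(p,(100,120,50),(125,255,255))&(abs(X[...,0]-.66)<.12)&(abs(X[...,1]-.1)<.12)&(z>.056)&(z<.064)
    B=[rect(X[m&((X[...,1]>.1)==k)][:,:2]) for k in (1,0)]
    v=B[0][:2]-B[1][:2]; print(tag,"blocks",B[0],B[1],"centre",(B[0]+B[1])[:2]/2,"len",np.hypot(*v),"yaw",np.degrees(np.arctan2(v[1],v[0])))
    b=(np.abs(X[...,0]-.648)<.1)&(np.abs(X[...,1]+.133)<.11)
    print(" bar",rect(X[b&(z>.033)&(z<.04)][:,:2]))
    l=cv2.connectedComponentsWithStats((b&(z>.011)&(z<.0175)).astype(np.uint8)); k=1+np.argmax(l[2][1:,4]); print(" plate",rect(X[l[1]==k][:,:2]))
    # holes: dark blobs near the nominal places, cast onto the top plane
    u=np.array([np.cos(np.radians(73.9)),np.sin(np.radians(73.9))]); H=[]
    for s in (65,-65):
        g=np.array([.647,-.1327])+s*.001*u; c=project("wrist",[[*g,.0148]],f["t"],f["R"])[0]
        gray=cv2.cvtColor(p,cv2.COLOR_RGB2GRAY).astype(int); v,w=np.mgrid[:420,:560]; near=np.hypot(w-c[0],v-c[1])<12
        th=(np.percentile(gray[near],5)+np.percentile(gray[near],70))/2
        n,L,st,ce=cv2.connectedComponentsWithStats((near&(gray<th)).astype(np.uint8)); j=1+np.argmin(np.hypot(*(ce[1:]-c).T)+100*(st[1:,4]<15))
        o,r=ray("wrist",ce[j],f["t"],f["R"]); h=onplane(o,r,.0135)[0][:2]*1000; H.append(h); print(" hole",s,st[j,4],h.round(1))
    v=H[0]-H[1]; print(" holes mid",((H[0]+H[1])/2).round(1),np.hypot(*v).round(1),np.degrees(np.arctan2(v[1],v[0])).round(2))
E
python3 - <<'E'
from meas import *
D=down(np.pi/2)
for i,P in enumerate([(.70,-.02,.17),(.70,-.05,.17),(.72,.02,.17),(.69,-.02,.22)]):
    movep(np.array(P),D); sleep(.1); snap(f"c{i}"); measure(f"c{i}")
cv2.imwrite("pics/c0v.png",cv2.imread("pics/c0.png"));print(sense()["time_s"])
E
```

```text
c0 blocks [677.2 157.   27.1  70.1  74.2] [641.9  32.5  26.8  70.3  74.7] centre [659.55  94.75] len 129.40765046935982 yaw 74.1701564114446
 bar [ 647.3 -131.9   65.4   14.8   74. ]
 plate [ 647.3 -133.5  157.8   71.    74. ]
 hole 65 202 [665.  -70.8]
 hole -65 95 [ 629.1 -195.8]
 holes mid [ 647.1 -133.3] 130.1 74.0
c1 blocks [677.2 156.9  27.5  69.9  74.5] [641.8  32.5  26.7  69.7  74.4] centre [659.5  94.7] len 129.33877995404166 yaw 74.11545345971004
 bar [ 647.4 -132.2   65.2   14.6   74. ]
 plate [ 647.1 -133.4  156.6   70.8   73.9]
 hole 65 205 [665.1 -70.8]
 hole -65 107 [ 629.1 -196.1]
 holes mid [ 647.1 -133.4] 130.4 73.99
c2 blocks [677.1 157.1  26.6  70.   74.8] [641.9  32.7  26.6  70.2  74.1] centre [659.5  94.9] len 129.28418310064075 yaw 74.20070436766491
 bar [ 647.3 -132.3   65.8   14.7   73.8]
 plate [ 647.4 -133.1  157.5   70.9   74. ]
 hole 65 200 [665.1 -71. ]
 hole -65 84 [ 629.  -196.5]
 holes mid [ 647.1 -133.8] 130.5 73.95
c3 blocks [677.1 157.2  26.9  70.2  74. ] [642.   32.5  26.5  70.   74.3] centre [659.55  94.85] len 129.5457448162617 yaw 74.27938757543563
 bar [ 647.2 -132.4   65.6   14.4   73.7]
 plate [ 647.4 -133.   157.1   71.2   74. ]
 hole 65 148 [665.2 -70.6]
 hole -65 77 [ 629.2 -195.8]
 holes mid [ 647.2 -133.2] 130.3 73.98
43.5
```

View pics/c0v.png

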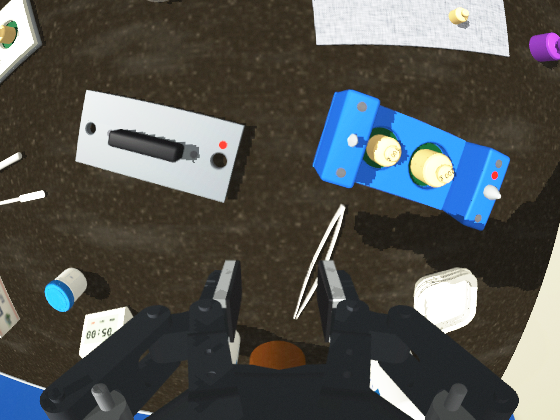

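The picture shows the plate with its red dot and large hole on the right at (220,155), the same side as the carrier's red-dot pin at (492,190). I'll grip the bar and bring the plate over.

```bash
cat >> h.py <<'E'
PP=np.array([.64725,-.1332]); PY=np.radians(73.98-90); C2=np.array([.6594,.0949]); CY=np.radians(74.2-90); HB=.042
E
python3 - <<'E'
from h import *
R=down(PY); command_gripper(.045); movep(xyz(PP,.13),R); move_l(xyz(PP,HB),feed=.1)
command_gripper(.006,70); s=sense(); print(s["finger_gap"],s["gripper_force"],s["wrist_force"],s["position"])
move_l(xyz(PP,.19),feed=.1); print(sense()["finger_gap"])
R=down(CY); movep(xyz(C2,.19),R); move_l(xyz(C2,HB+.082),feed=.08); sleep(.2)
s=sense(); print(s["time_s"],s["position"],s["wrist_force"],s["ft_torque"])
a=snap("d1"); snap("d2","side"); snap("d3","top")
b=cv2.resize(cv2.imread("pics/d2.png")[150:300,100:300],(600,450),interpolation=cv2.INTER_CUBIC)
cv2.imwrite("pics/m2.png",b)
E
```

```text
0.012199155637613156 70.97431182861328 [-1.15211846  0.69408538  5.42151309] [ 0.64765119 -0.13328413  0.04288442]
0.01237469673444247
50.1167 [0.65970322 0.09495808 0.12458516] [-0.5035644   0.26529213 -1.82027291] [0.038062   0.00178067 0.06479474]
```

View pics/d1.png

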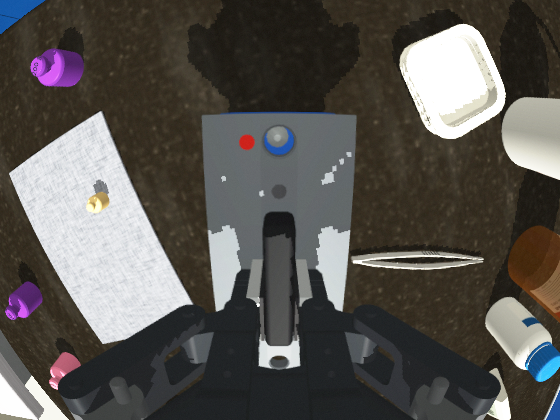

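View pics/m2.png

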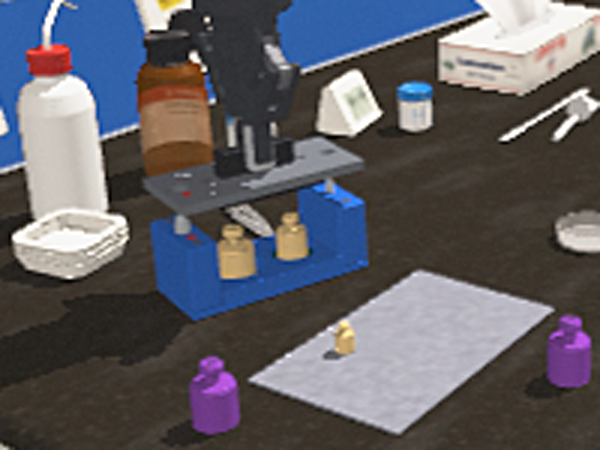

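The wrist view shows the round pin's tip centred in the large hole at (278,138). The side crop shows the plate level above both pins. I'll lower it under force control.

Run:
```python
from h import *
hit=move_l(xyz(C2,.054+.0429-.002),feed=.02,until_force=8)
s=sense(); print(hit,s["time_s"],s["position"],s["wrist_force"],s["ft_torque"]); p,d,t,R=snap("e1"); snap("e2","side")
b=cv2.resize(cv2.imread("pics/e2.png")[170:270,130:260],(520,400),interpolation=cv2.INTER_CUBIC); a=cv2.resize(cv2.imread("pics/e1.png"),(533,400))[:,100:380]
cv2.imwrite("pics/m3.png",np.hstack([a,b]))
```

```text
True 51.525 [0.65932844 0.09491069 0.09687339] [-1.27141142  0.40274971  5.31775993] [ 0.08471315  0.04228145 -0.06833817]
```

View pics/m3.png

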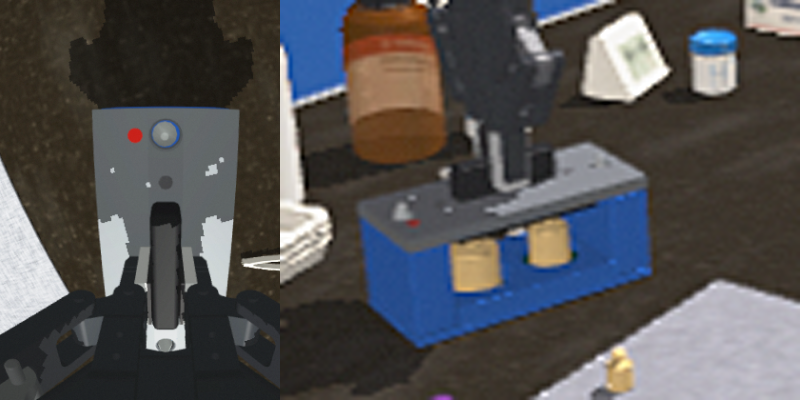

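The plate is seated at the expected height, with the pins through both holes. Now I'll release, back off and verify.

Run:
```python
from h import *
command_gripper(.04); move_l(xyz(C2,.2),feed=.1); movep(np.array([.70,.06,.24]),down(np.pi/2)); sleep(.3)
p,d,t,R=snap("f1"); X=cloud(d,t,R); z=X[...,2]
x=(X[...,:2]-C2)@np.array([UC[1],-UC[0]]); y=(X[...,:2]-C2)@UC
for yy in (-50,-72,50,74):
    for xx in (-28,28):
        m=(np.abs(x*1000-xx)<4)&(np.abs(y*1000-yy)<4); print(xx,yy,m.sum(),np.nanmedian(z[m]).round(4))
movep(np.array([.56,-.1,.25]),down(np.pi/2)); movep(np.array([.5,-.3,.25]),down(np.pi/2));sleep(.2); snap("f2"); snap("f3","top")
print(sense()["time_s"],sense()["wrist_force"])
a=cv2.imread("pics/f1.png");b=cv2.imread("pics/f2.png");c=cv2.imread("pics/f3.png")
cv2.imwrite("pics/m4.png",cv2.resize(np.vstack([np.hstack([a,b]),np.hstack([c,cv2.resize(c[120:270,140:340],(560,420))])]),(800,600),interpolation=cv2.INTER_AREA))
```

```text
-28 -50 81 0.0688
28 -50 78 0.069
-28 -72 79 0.0687
28 -72 77 0.0687
-28 50 72 0.0688
28 50 65 0.069
-28 74 62 0.0687
28 74 57 0.0689
57.0 [-0.15437098  0.47518186 -0.70378138]
```

View pics/m4.png

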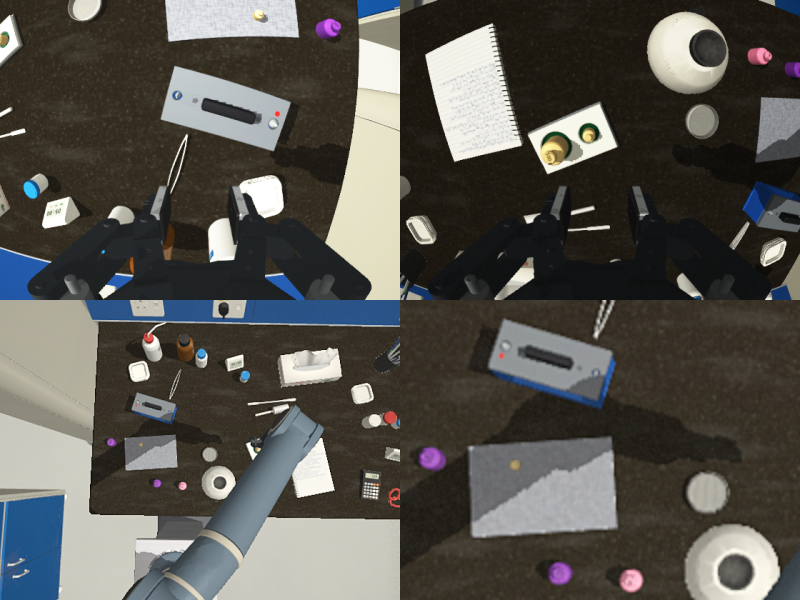

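The plate is level at 0.0687 to 0.0690 at all eight sampled points, with both pins through it at (177,95) and (272,123). The tray weights stand at (553,150) and (590,132), and the 20 g is still on the mat at (258,15).

```bash
python3 -c "
from rig import *
print(finish_job())"
```

```text
the job is handed in; nothing more can be done
None
```

Job handed in at about 57 s: the 200 g and 100 g are in the travel carrier, the 500 g and 50 g are in the bench tray, the keeper plate lies flat over both pins, and the 20 g was left where it stood.

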